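# Clamp the flux-cleaner bottle and take off its safety cap

## Task

The flux-cleaner bottle stands loose between the open jaws of the bench vise: swing the vise's red-knobbed cam lever all the way down so that the bottle is clamped and cannot turn. Then push the red safety cap down, keep it down while you twist it anticlockwise (seen from above) until it comes free, and lift it straight off. Finish while still holding the cap level above the open mouth, about 5 cm clear of it, so that a brush can be dipped; leave the bottle standing clamped in the vise and the other things on the bench where they are.

Things in the scene. Friction and masses are not known exactly. Their poses are not given: they have to be found in the camera images.
- vise: Cam vise fixed to the bench. Origin on the bench under the middle of the bottle's seat, z up. x = clamping line: fixed V jaw at +x, sliding jaw at -x (jaw tops 76 mm above the bench, 100 mm wide), cam lever beyond it towards -x; y is parallel to the lever's hinge axis. Base plate 18 mm thick, x -130 to 85, y +/-55 mm, ears to +/-79; cam cheeks x -68 to -118, y +/-20 mm, 68 mm high.
- cam_lever (a joint): Lever angle, rad. 0 = raised (open): arm 80 degrees above level, leaning to the vise's -x. 1.3 = all the way down on its stop (clamped): arm 5.5 degrees above level, pointing to -x. Starts at 0 to 0.35, stays where it is left, needs 3 to 6 N at the knob. Swung down, it drives the sliding jaw 10 mm and presses the bottle 1 to 3 mm over into the V with about 25 N.
- lever_pivot (a point): Point on the lever's hinge axis, in the mid-plane of the vise, at (-84.5, 0, 50) mm in the vise's frame. Does not move.
- lever_knob (a point): Centre of the red ball knob, 28 mm diameter, at the end of the lever, 110 mm from the pivot on a round arm of 11 mm diameter. It swings in the vise's x-z plane, outwards (-x) and down.
- bottle: White bottle with blue label, loose, 0.18 to 0.35 kg. Origin at the centre of its underside, z up its axis. Body 64 mm diameter up to 83 mm, shoulder up to 98 mm, neck 34 mm diameter up to the rim of the mouth at 128 mm, with three lugs (under the cap, radius 22 mm, from 110 to 123 mm). It stands on the vise's base plate, 18 mm above the bench, a few mm clear of both jaws until clamped.
- cap: Red fluted push-and-turn cap, 40 g, 52 mm diameter, 24 mm high. Origin: centre of the skirt's underside, z up; locked, it is 117 mm above the bottle's origin with the bottle's yaw. A spring holds it up: push it down 3 to 6 mm (11 to 15 N; bottoms at 6), keep it down and turn it +z (anticlockwise from above). Under 45 degrees it stays locked; 65 to 70 is right; it stops at 90. Then lift.
- solder_spool: Bystander: reel of solder with green flanges standing upright, 66 mm diameter, 62 mm high. Origin at the centre of its underside.
- tip_cleaner: Bystander: small round steel tin of brass wool, 62 mm diameter, 37 mm high. Origin at the centre of its underside.
- connector: Bystander: black cable connector lying on the bench, 68 mm long along its x axis, 19 mm thick. Origin under its middle.
- flux_brush: Bystander: flux brush with flat metal handle lying on the bench, 148 mm long along its x axis, 7 mm high. Origin under its middle.

How it is judged:
By the outcome, as a careful person would: the job done as asked, in the order asked, and still so for the second after the job is handed in, while the arm keeps its last pose, push and grip.
It also fails if it takes over 51 s, if anything falls off the work surface, if the arm or the gripper's body presses on something with over 40 N, if the wrist force passes 120 N, or if a joint passes its speed limit or range.

## Robot

A 6-joint arm with a two-finger parallel gripper is mounted at the origin on the work surface. World frame = base frame: x ahead of the robot, y to its left, z up, the work surface at z = 0. Lengths are in m, angles in degrees, forces in N, time in s.
With the tool pointing down it reaches from about 0.25 to 0.85 m from the base axis. Payload 12.5 kg.
Tool frame: the origin (TCP) lies on the centre line of the jaws, within the pads' length; the fingertips stand 14 mm ahead of it and the grasp point (between the pads) lies 5 mm behind it; z points along the fingers, x is the direction in which the jaws open and shut, and the axes are right-handed (so a half turn about z gives the same grasp; the last joint's range is limited). The gripper opens to 93 mm and grips with 3 to 60 N. Pads are 15 mm wide; open, the fingers measure 128 mm over their backs; the gripper's body (75 mm by 188 mm) begins 65 mm behind the grasp point.
Start: joints at [67.632, 20.094, 94.641, -0, 65.266, -4.847], TCP at [0.166, 0.524, 0.233] pointing down, gripper open.
Joint ranges: [-157.81, 157.81], [-45, 120.19], [0.68, 151.7], [-89.99, 269.99], [4.06, 180], [-164.3, 164.3]. Speed limits (degrees/s): [127.2, 127.2, 159.86, 180, 180, 180].

## Interface

Orientations are given as [roll, pitch, yaw] about the fixed x, y, z axes, in that order (R = Rz(yaw) Ry(pitch) Rx(roll)).
In Python, from workcell import monitor, imaging, job_done gives the robot as it stands.
- The arm moves only by the shell command python3 -m pendant 'ROWS'. ROWS is JSON, a list of rows, each a list of 5 numbers: the shift along the world's x, y, z in mm, then the turn about the world's z in degrees, then the opening in per cent of the stroke, from 0 (shut) to 100 (fully open). In form: [[tx, ty, tz, turn, claw], ...]. A call has 1 to 5 rows; each row shifts and turns the commanded pose from where the row before left it; what a row does not reach is not made up. A row lasts 1/12 s, in which the tool goes at most 41.7 mm and 7.16 degrees, less where a joint would pass 70% of its speed; a pose out of reach is approached as far as the arm can. A call is refused whole if a number of a shift passes 41.7 or a number of a turn 7.16, either way. A call with a gripper value outside its range is refused whole. The fingers move at their own pace and stop on an object; the grip force is fixed at half the most. Time passes only in rows, so rows that do not move let the fingers close. It gives the time, the measured TCP pose, the force and the opening at its end, in the units of the state.
- monitor.get_obs(): the state, without advancing time (a new reading comes with each control period).
- imaging.grab_frame(name): name is "scene" or "side" or "wrist"; returns (picture, depth): 420x560x3 uint8, red, green, blue; 420x560 float32, m along the optical axis (not along the pixel's ray), 0 where there is no reading.
- imaging.calibration(name): a dict with "mtx" (3x3 intrinsics, pixels), "rvec" (rotation vector, rad) and "tvec" (3), from world to camera coordinates, as OpenCV has them; the wrist camera has in their place "T_tool_cam" (4x4, takes a point from camera to tool coordinates, whose origin is the TCP and whose axes are the tool frame's). Camera axes: x right, y down, z forward; pixel columns grow to the right and rows downward; lengths in m; the calibration is good to about 2 mm. A picture is of the moment at which its call begins: read the wrist's pose just before it. calibration takes no time and is no camera call.
- job_done(): hands the job in, once; it reports no verdict.
The state is a dict: "t": time; "joint_pos": joint angles; "qd": joint speeds; "joint_torque": joint torques, N m; "eef_pos": TCP position; "eef_rot": TCP orientation; "wrist_force": force on the tool from outside, world axes, zero at the start; "torque": the same for the moment, N m; "gripper_width": finger opening in m.
Only numpy, scipy, OpenCV 4.12 (cv2) and the standard library are available. Lean on these libraries where they do the work, as an engineer would, in place of code of your own. Each camera call takes 0.05 s, during which the arm holds its last target. There are 200 camera calls.

## Working session

There is one attempt and no reset: what is moved stays moved. The work goes in short steps, Python scripts to look and compute and a shell command to move; the robot and the scene stay as the last step left them, time stands still between calls to the robot, and variables do not carry over. Pictures are saved under pics/ and viewed, about 8 in all and at most 12, crops included, and the job is handed in when it is done.

```bash
mkdir -p pics; ls; cat > h.py <<'E'
import numpy as np, cv2
from workcell import monitor, imaging, job_done
from scipy.spatial.transform import Rotation as R
def grab(n):
    o=monitor.get_obs(); rgb,d=imaging.grab_frame(n); c=imaging.calibration(n)
    K=np.array(c["mtx"])
    if n=="wrist":
        T=np.eye(4); T[:3,:3]=R.from_euler('xyz',o["eef_rot"],degrees=True).as_matrix(); T[:3,3]=o["eef_pos"]
        M=T@np.array(c["T_tool_cam"])
    else:
        E=np.eye(4); E[:3,:3]=cv2.Rodrigues(np.array(c["rvec"],float))[0]; E[:3,3]=np.ravel(c["tvec"]); M=np.linalg.inv(E)
    v,u=np.mgrid[:420,:560]
    P=np.stack([(u-K[0,2])/K[0,0]*d,(v-K[1,2])/K[1,1]*d,d],-1)
    W=P@M[:3,:3].T+M[:3,3]; W[d==0]=np.nan
    return rgb,d,W,M,K
def save(n,rgb): cv2.imwrite("pics/"+n+".png",cv2.cvtColor(rgb,cv2.COLOR_RGB2BGR))
E
python3 - <<'E'
from h import *
print(monitor.get_obs())
ims=[]
for n in ("scene","side"):
    rgb,d,W,M,K=grab(n); np.savez("/tmp/"+n,rgb=rgb,W=W); ims.append(rgb); print(n,M[:3,3])
    hsv=cv2.cvtColor(rgb,cv2.COLOR_RGB2HSV)
    m=((hsv[...,0]<8)|(hsv[...,0]>172))&(hsv[...,1]>150)&(hsv[...,2]>60)
    k,l,s,c=cv2.connectedComponentsWithStats(m.astype(np.uint8))
    for i in range(1,k):
        if s[i,4]>40:
            p=W[l==i]; print(s[i],c[i],np.nanmin(p,0),np.nanmedian(p,0),np.nanmax(p,0))
a=np.hstack(ims); save("a",cv2.resize(a,(800,300),interpolation=cv2.INTER_AREA)); save("s",ims[0])
E
```

```text
pics
{'t': 0.0, 'joint_pos': array([ 6.76333762e+01,  2.01245904e+01,  9.46771069e+01,  2.40703243e-04,
        6.52658233e+01, -4.84734607e+00]), 'qd': array([-0.05013646,  0.12699462,  0.01789402, -0.0251136 , -0.07589482,
        0.08979081]), 'joint_torque': array([ 3.18003164e-03, -4.97300792e+01, -2.85276818e+01,  6.99661975e-02,
        2.55174102e-02, -1.36519961e-04]), 'eef_pos': array([0.1654138 , 0.52418853, 0.23209796]), 'eef_rot': array([-1.79994077e+02,  6.72606930e-02,  7.24806250e+01]), 'wrist_force': array([-0.02440053,  0.30280132,  1.23242295]), 'torque': array([ 0.02428378,  0.01397111, -0.00263453]), 'gripper_width': 0.09271352619401148}
scene [1.34316748 0.21420414 0.73884108]
[229 200   9   9  69] [233. 204.] [ 0.57759406 -0.0980918   0.15065728] [ 0.59000167 -0.08536247  0.16212933] [ 0.5973809  -0.07581968  0.16917028]
[270 200  20  16 186] [280.33333333 207.17204301] [0.53488306 0.00124709 0.13939368] [0.56602444 0.03147984 0.15763515] [0.58254734 0.05210718 0.16206486]
[ 126  312   76   72 3278] [165.16229408 345.27852349] [ 0.83053675 -0.21466882 -0.00175459] [ 0.91678754 -0.12517681  0.03917558] [ 0.98136114 -0.06156442  0.07312573]
side [0.36586491 0.71187307 0.99290737]
[ 100  144   54   50 1443] [129.26611227 164.46431046] [ 0.87642401 -0.17704462 -0.00556168] [ 0.92638071 -0.13737272  0.04420427] [ 0.98050446 -0.06142798  0.07197   ]
[240 153  12  11 110] [245.74545455 158.        ] [ 0.56920207 -0.2629285  -0.00395744] [ 0.58239271 -0.08502009  0.16045839] [ 0.63979076 -0.07641918  0.16783377]
[236 185  24  24 365] [248.11506849 197.24109589] [ 0.5272512  -0.13957354 -0.00549533] [0.55339267 0.03248232 0.156656  ] [0.62115433 0.05151711 0.16165225]
```

View pics/a.png

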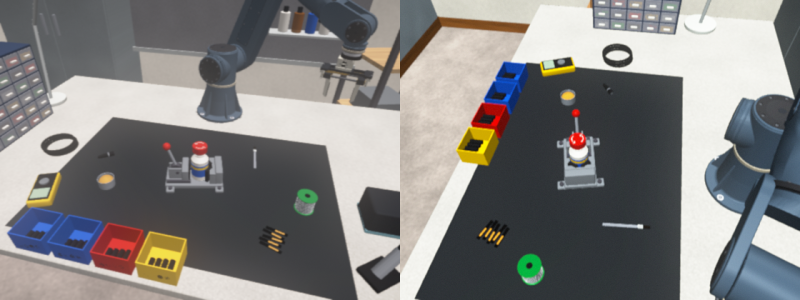

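The scene view shows the vise in mid-mat, with the red cap near (280,207) and the knob at (233,204), which is towards about -y in the world. Next I'll measure the knob, the cap and the vise yaw.

```bash
python3 - <<'E'
from h import *
from scipy.optimize import least_squares
A=[]
for n in ("scene","side"):
    f=np.load("/tmp/"+n+".npz"); rgb,W=f["rgb"],f["W"]
    hsv=cv2.cvtColor(rgb,cv2.COLOR_RGB2HSV)
    red=((hsv[...,0]<8)|(hsv[...,0]>172))&(hsv[...,1]>130)&(hsv[...,2]>50)
    near=lambda c,r:(np.linalg.norm(W[...,:2]-c,axis=-1)<r)
    p=W[red&near([.585,-.085],.03)&(W[...,2]>.135)]
    g=least_squares(lambda c:np.linalg.norm(p-c,axis=1)-.014,p.mean(0)-[0,0,.01],loss='soft_l1',f_scale=.002).x
    q=W[red&near([.555,.03],.045)&(W[...,2]>.152)]
    (cx,cy),r=cv2.minEnclosingCircle((q[:,:2]*1000).astype(np.float32))
    print(n,"knob",g,len(p),"cap",cx,cy,r,np.median(q,0),len(q))
    b=W[near([.56,.0],.25)&(W[...,2]>.012)&(W[...,2]<.023)]
    b=b[(abs(b[:,0]-.56)<.12)&(abs(b[:,1]-.0)<.16)]
    print(len(b), cv2.minAreaRect((b[:,:2]*1000).astype(np.float32)))
    j=W[near([.56,.0],.12)&(W[...,2]>.070)&(W[...,2]<.080)]
    print("jaw", len(j),np.median(j,0),cv2.minAreaRect((j[:,:2]*1000).astype(np.float32)))
E
```

```text
scene knob [ 0.58213783 -0.08854005  0.15346393] 84 cap 555.843505859375 26.101364135742188 27.82022476196289 [0.56066173 0.02831385 0.15825277] 186
709 ((574.5225219726562, 10.044570922851562), (128.34744262695312, 213.91891479492188), 13.900408744812012)
jaw 562 [0.56563304 0.03973755 0.07399499] ((560.0980224609375, 18.102218627929688), (96.85272979736328, 185.9024200439453), 14.352800369262695)
side knob [ 0.58275366 -0.09045471  0.15292742] 95 cap 553.9927978515625 23.86682891845703 27.7733211517334 [0.55315981 0.02793988 0.15732823] 288
741 ((556.7432250976562, 5.0415802001953125), (154.0454559326172, 216.89610290527344), 13.51108455657959)
jaw 577 [0.537973   0.08827373 0.07376   ] ((551.9457397460938, 33.90873718261719), (98.35282897949219, 151.2099609375), 14.277968406677246)
```

```bash

python3 -m pendant '[[10,-15,10,-3.3,60],[23,-34,10,-3.3,60],[23,-34,0,-3.3,60],[23,-34,0,-3.3,60],[23,-34,0,-3.3,60]]'
python3 -m pendant '[[23,-34,0,-3.3,60],[23,-34,0,-3.3,60],[23,-34,0,-3.3,60],[23,-34,0,-3.3,60],[23,-34,0,-3.3,60]]'
python3 -m pendant '[[23,-34,0,-3.3,60],[23,-34,0,-3.3,60],[23,-34,0,-3.3,60],[23,-34,0,-3.3,60],[23,-34,0,-3.3,60]]'
python3 -m pendant '[[23,-34,0,-3.3,60],[23,-34,0,-3.3,60],[16,-20,0,-2.5,60],[0,0,0,0,60],[0,0,0,0,60]]'
python3 - <<'E'
from h import *
rgb,d,W,M,K=grab("wrist"); save("w1",rgb)
o=monitor.get_obs();print(o["t"],o["eef_pos"],o["eef_rot"],o["joint_pos"],o["wrist_force"])
hsv=cv2.cvtColor(rgb,cv2.COLOR_RGB2HSV)
m=((hsv[...,0]<8)|(hsv[...,0]>172))&(hsv[...,1]>130)&(hsv[...,2]>50)
k,l,s,c=cv2.connectedComponentsWithStats(m.astype(np.uint8))
for i in range(1,k):
    if s[i,4]>100: p=W[l==i]; print(s[i],c[i],np.nanmin(p,0),np.nanmedian(p,0),np.nanmax(p,0))
E
```

```text
t: 0.52
eef_pos: [0.2677, 0.3723, 0.2524]
eef_rot: [180.0, 0.0, 55.9]
wrist_force: [1.4, 0.8, 0.2]
gripper_width: 0.064
t: 0.93
eef_pos: [0.3828, 0.202, 0.2525]
eef_rot: [-180.0, 0.0, 39.3]
wrist_force: [0.7, 0.7, 0.4]
gripper_width: 0.0559
t: 1.35
eef_pos: [0.4979, 0.0319, 0.2524]
eef_rot: [-180.0, 0.0, 22.8]
wrist_force: [0.6, 1.1, 0.1]
gripper_width: 0.0556
t: 1.77
eef_pos: [0.5592, -0.0549, 0.2517]
eef_rot: [-180.0, 0.1, 13.8]
wrist_force: [0.2, 0.3, -0.0]
gripper_width: 0.0557
1.8167 [ 0.55880075 -0.053941    0.25191409] [-1.79960889e+02  6.66992276e-02  1.38843073e+01] [-1.02688202e+01  2.02287485e+01  9.15856138e+01  9.03769094e-03
  6.82625012e+01 -2.41564576e+01] [0.61419809 0.00339607 0.70751467]
[ 263   86   68   73 3148] [296.60038119 122.45457433] [ 0.52756894 -0.0143171   0.03330365] [0.55350385 0.02539875 0.16085533] [0.58824645 0.06204    0.1639576 ]
[ 474  242   86   79 3487] [512.8379696  276.41181531] [ 0.6044499  -0.1719981   0.00155805] [ 0.88024298 -0.09444472  0.03844234] [ 0.97888952 -0.00586144  0.34157832]
[280 246  31  31 757] [294.75561427 260.78335535] [ 0.56885363 -0.18643964  0.00147923] [ 0.58098475 -0.08555199  0.16544895] [ 0.6118633  -0.0755991   0.17133573]
```

View pics/w1.png

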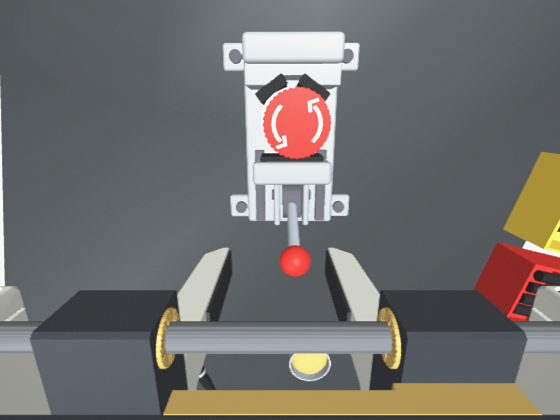

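```bash
python3 - <<'E'
from h import *
for n,(u0,u1,v0,v1) in {"scene":(130,165,240,268),"side":(220,252,122,150)}.items():
    W=np.load("/tmp/"+n+".npz")["W"][v0:v1,u0:u1].reshape(-1,3)
    p=W[(W[:,2]>.02)&(W[:,2]<.05)]; print(n,len(p),p.min(0),np.median(p,0),p.max(0))
    print(cv2.minEnclosingCircle((p[:,:2]*1000).astype(np.float32)))
E
```

```text
scene 370 [ 0.63778066 -0.33452763  0.02001099] [ 0.67350357 -0.30032929  0.03040449] [ 0.69953373 -0.27265761  0.03777208]
((669.6886596679688, -305.4408874511719), 32.836055755615234)
side 286 [ 0.63781992 -0.33863402  0.02011028] [ 0.66716989 -0.30052597  0.02939194] [ 0.69826158 -0.27254398  0.03768282]
((666.9019775390625, -305.62115478515625), 33.35857009887695)
```

```bash
python3 -m pendant '[[11,-17,0,0,60],[12,-18,0,0,60],[0,0,-35,0,60],[0,0,-35,0,60],[0,0,-15,0,60]]'
python3 - <<'E'
from h import *
rgb,d,W,M,K=grab("wrist")
hsv=cv2.cvtColor(rgb,cv2.COLOR_RGB2HSV)
m=((hsv[...,0]<8)|(hsv[...,0]>172))&(hsv[...,1]>130)&(hsv[...,2]>50)
k,l,s,c=cv2.connectedComponentsWithStats(m.astype(np.uint8))
for i in range(1,k):
    if s[i,4]>100:
        x,y,w,h=s[i,:4]; px=np.array([x+(w-1)/2,y+(h-1)/2,1]); r=M[:3,:3]@np.linalg.inv(K)@px
        p=W[l==i]; print(s[i],c[i],np.nanmedian(p,0),"at .153:",M[:3,3]+r*(.153-M[2,3])/r[2])
E
```

```text
t: 2.23
eef_pos: [0.58, -0.0875, 0.1638]
eef_rot: [-179.9, 0.2, 14.0]
wrist_force: [-1.0, 0.2, -1.1]
gripper_width: 0.0556
[ 227    0  113  108 7481] [278.29354364  54.22082609] [0.55222159 0.02043413 0.16091726] at .153: [0.55445519 0.02241867 0.153     ]
[ 508  244   52   77 1625] [537.46215385 282.07630769] [ 0.87974534 -0.10140034  0.01434293] at .153: [ 0.73166015 -0.06176026  0.153     ]
[ 259  248   47   48 1790] [282.09329609 271.51284916] [ 0.58123555 -0.08518821  0.1655126 ] at .153: [ 0.5828787 -0.0918632  0.153    ]
```

```bash
python3 -m pendant '[[0,-1,-18,0,60],[0,0,0,0,60],[0,0,0,0,20],[0,0,0,0,20],[0,0,0,0,20]]'
python3 -m pendant '[[0,0,0,0,20],[0,0,0,0,20],[0,0,0,0,20],[0,0,0,0,20],[0,0,0,0,20]]'
python3 - <<'E'
import numpy as np
d=np.array([.240,-.971])
a0=np.degrees(np.arcsin(103/110)); th=np.linspace(a0,5.5,14)
x=110*np.cos(np.radians(th)); z=110*np.sin(np.radians(th))
print(a0,th.round(1)); 
for dx,dz in zip(np.diff(x),np.diff(z)): print((dx*d).round(1),dz.round(1))
print(x[-1]-x[0],z[-1]-z[0])
E
```

```text
t: 2.7
eef_pos: [0.5827, -0.0898, 0.1509]
eef_rot: [180.0, -0.1, 13.9]
wrist_force: [0.5, -0.1, 0.9]
gripper_width: 0.0402
t: 3.12
eef_pos: [0.5829, -0.09, 0.1502]
eef_rot: [180.0, -0.1, 13.9]
wrist_force: [2.9, 3.2, 5.4]
gripper_width: 0.0267
69.4495784491328 [69.4 64.5 59.6 54.7 49.8 44.9 39.9 35.  30.1 25.2 20.3 15.3 10.4  5.5]
[ 2.1 -8.4] -3.7
[ 2.  -8.1] -4.4
[ 1.9 -7.7] -5.1
[ 1.8 -7.2] -5.8
[ 1.7 -6.7] -6.4
[ 1.5 -6.2] -7.0
[ 1.4 -5.6] -7.5
[ 1.2 -4.9] -8.0
[ 1.1 -4.3] -8.4
[ 0.9 -3.5] -8.7
[ 0.7 -2.8] -9.0
[ 0.5 -2. ] -9.2
[ 0.3 -1.3] -9.4
70.88011266777404 -92.45696722277536
```

```bash
python3 -m pendant '[[2.1,-8.4,-3.7,0,20],[2,-8.1,-4.4,0,20],[1.9,-7.7,-5.1,0,20],[1.8,-7.2,-5.8,0,20],[0,0,0,0,20]]'
python3 -m pendant '[[1.7,-6.7,-6.4,0,20],[1.5,-6.2,-7,0,20],[1.4,-5.6,-7.5,0,20],[1.2,-4.9,-8,0,20],[0,0,0,0,20]]'
```

```text
t: 3.53
eef_pos: [0.5912, -0.1232, 0.1306]
eef_rot: [179.9, -0.1, 13.8]
wrist_force: [6.2, -4.9, 2.5]
gripper_width: 0.0267
t: 3.95
eef_pos: [0.597, -0.1465, 0.1013]
eef_rot: [179.9, -0.1, 13.8]
wrist_force: [7.1, -5.1, -0.0]
gripper_width: 0.0267
```

```bash
python3 -m pendant '[[1.1,-4.3,-8.4,0,20],[0.9,-3.5,-8.7,0,20],[0.7,-2.8,-9,0,20],[0.5,-2,-9.2,0,20],[0,0,0,0,20]]'
python3 -m pendant '[[0.3,-1.3,-9.4,0,20],[0,0,-3,0,20],[0,0,0,0,20],[0,0,0,0,20]]'
python3 - <<'E'
from h import *
rgb,d,W,M,K=grab("scene"); save("s2",cv2.resize(rgb[170:290,190:350],None,fx=4,fy=4,interpolation=cv2.INTER_CUBIC))
E
```

```text
t: 4.37
eef_pos: [0.6, -0.1588, 0.0656]
eef_rot: [179.9, -0.1, 13.9]
wrist_force: [7.5, -4.6, -0.9]
gripper_width: 0.0263
t: 4.7
eef_pos: [0.6004, -0.1601, 0.054]
eef_rot: [179.8, -0.1, 13.9]
wrist_force: [7.1, -7.3, -1.2]
gripper_width: 0.0268
```

View pics/s2.png

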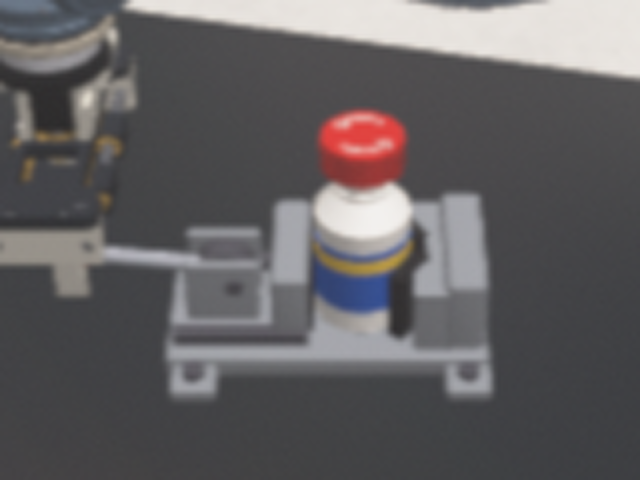

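The lever in this crop (100-200, 250) is nearly level and the sliding jaw touches the bottle. There's no upward reaction from the stop yet, so I'll press further down.

```bash
python3 -m pendant '[[0,0,-2,0,20],[0,0,-2,0,20],[0,0,0,0,20]]'
python3 -m pendant '[[0,0,-2,0,20],[0,0,-1,0,20],[0,0,0,0,20]]'
```

```text
t: 5.0
eef_pos: [0.6004, -0.16, 0.0512]
eef_rot: [179.8, -0.1, 13.9]
wrist_force: [1.3, -5.3, 9.5]
gripper_width: 0.0265
t: 5.25
eef_pos: [0.6006, -0.1601, 0.0501]
eef_rot: [179.8, -0.1, 13.9]
wrist_force: [-6.1, -3.2, 29.9]
gripper_width: 0.0263
```

```bash
python3 -m pendant '[[0,0,2.5,0,20],[0,0,0,0,60],[0,0,0,0,60],[0,0,0,0,60],[0,0,0,0,60]]'
python3 -m pendant '[[0,0,20,0,60],[0,0,35,0,60],[0,0,40,0,80],[0,0,40,0,90],[0,0,40,0,90]]'
python3 -m pendant '[[-8,32,10,0,90],[-9,36,0,0,90],[-9,36,0,0,90],[-9,36,0,0,90],[-9,34,0,0,90]]'
python3 -m pendant '[[-3,6,0,0,90],[0,0,0,0,90],[0,0,0,0,90]]'
cat > look.py <<'E'
from h import *
import sys
rgb,d,W,M,K=grab("wrist"); save(sys.argv[1],rgb)
o=monitor.get_obs();print(o["t"],o["eef_pos"],o["eef_rot"])
hsv=cv2.cvtColor(rgb,cv2.COLOR_RGB2HSV)
m=((hsv[...,0]<8)|(hsv[...,0]>172))&(hsv[...,1]>130)&(hsv[...,2]>50)
near=np.hypot(W[...,0]-.552,W[...,1]-.03)<.05
q=W[m&near&(W[...,2]>.153)]
print("cap",cv2.minEnclosingCircle((q[:,:2]*1000).astype(np.float32)),np.percentile(q[:,2],[5,50,95]))
t=m&near&(W[...,2]>.155)
cn=max(cv2.findContours(t.astype(np.uint8),0,2)[0],key=cv2.contourArea)
(u,v),r=cv2.minEnclosingCircle(cn); ray=M[:3,:3]@np.linalg.inv(K)@[u,v,1]
print(u,v,r,"ray at .159:",M[:3,3]+ray*(.159-M[2,3])/ray[2])
E
python3 look.py w3
python3 - <<'E'
from h import *
rgb,d,W,M,K=grab("side")
hsv=cv2.cvtColor(rgb,cv2.COLOR_RGB2HSV)
m=((hsv[...,0]<8)|(hsv[...,0]>172))&(hsv[...,1]>130)&(hsv[...,2]>50)
p=W[m&(np.hypot(W[...,0]-.6,W[...,1]+.158)<.04)&(W[...,2]>.03)]
print(len(p)); 
if len(p)>5: print(np.median(p,0),p.max(0))
E
```

```text
t: 5.67
eef_pos: [0.5987, -0.1585, 0.0487]
eef_rot: [-179.9, 0.1, 13.9]
wrist_force: [-0.0, -0.4, -0.5]
gripper_width: 0.0484
t: 6.08
eef_pos: [0.5987, -0.1585, 0.2258]
eef_rot: [-180.0, 0.1, 13.9]
wrist_force: [-0.2, -0.4, -0.2]
gripper_width: 0.0711
t: 6.5
eef_pos: [0.5543, 0.017, 0.2341]
eef_rot: [-180.0, 0.1, 13.9]
wrist_force: [0.9, -0.7, -0.0]
gripper_width: 0.0837
t: 6.75
eef_pos: [0.5524, 0.0209, 0.2342]
eef_rot: [180.0, 0.0, 13.9]
wrist_force: [0.3, 0.5, -0.1]
gripper_width: 0.0836
6.8 [0.55257802 0.02037462 0.23423301] [1.79988558e+02 1.79618405e-02 1.38611951e+01]
cap ((553.0807495117188, 27.15432357788086), 26.906862258911133) [0.15869302 0.16083715 0.16200518]
281.6063232421875 217.89041137695312 33.749969482421875 ray at .159: [0.55274341 0.02863962 0.159     ]
71
[ 0.59940495 -0.15687972  0.06845978] [ 0.61283505 -0.1494884   0.074756  ]
```

View pics/w3.png

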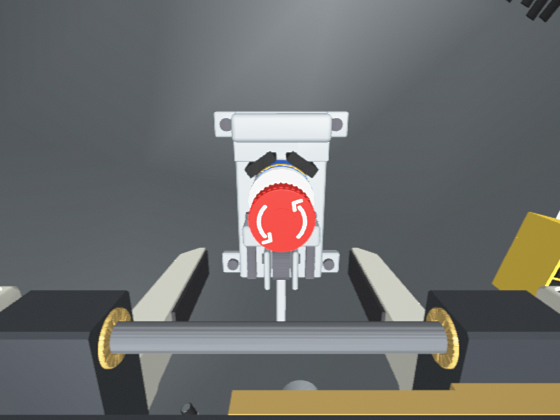

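```bash
python3 -m pendant '[[0.4,7.6,-10,0,90],[0,0,-35,0,90],[0,0,-30,0,90],[0,0,-16,0,90],[0,0,0,0,90]]'
python3 -m pendant '[[0,0,0,0,70],[0,0,0,0,62],[0,0,0,0,58],[0,0,0,0,55],[0,0,0,0,50]]'
python3 -m pendant '[[0,0,0,0,50],[0,0,0,0,45],[0,0,0,0,45],[0,0,0,0,45],[0,0,0,0,45]]'
python3 -c "
from h import *
o=monitor.get_obs();print(o['eef_pos'],o['eef_rot'],o['torque'],o['gripper_width'])"
```

```text
t: 7.27
eef_pos: [0.5508, 0.0285, 0.1392]
eef_rot: [-179.9, 0.4, 13.8]
wrist_force: [-0.9, 0.9, -0.9]
gripper_width: 0.0835
t: 7.68
eef_pos: [0.5531, 0.0288, 0.1442]
eef_rot: [180.0, -0.1, 13.9]
wrist_force: [0.3, 0.3, 0.7]
gripper_width: 0.0548
t: 8.1
eef_pos: [0.5532, 0.0289, 0.1441]
eef_rot: [180.0, -0.1, 13.9]
wrist_force: [-0.3, -0.1, 6.2]
gripper_width: 0.0527
[0.553154   0.02885246 0.14408141] [ 1.79979447e+02 -7.00690436e-02  1.38807391e+01] [-0.05752918  0.15766325 -0.03508932] 0.052727793644878555
```

```bash
python3 -m pendant '[[0,0,-1.5,0,40],[0,0,-1.5,0,40],[0,0,-1.5,0,40],[0,0,0,0,40],[0,0,0,0,40]]'
python3 -m pendant '[[0,0,-1,0,40],[0,0,-0.5,0,40],[0,0,0,0,40]]'
python3 - <<'E'
from h import *
ims=[]
for n in ("side","scene"):
    rgb,d,W,M,K=grab(n); ims.append(cv2.resize(rgb[130:250,200:300],None,fx=4,fy=4,interpolation=cv2.INTER_CUBIC))
save("s4",np.hstack(ims))
E
```

```text
t: 8.52
eef_pos: [0.5532, 0.0288, 0.14]
eef_rot: [180.0, -0.1, 13.9]
wrist_force: [-3.1, 0.9, 11.2]
gripper_width: 0.0526
t: 8.77
eef_pos: [0.5533, 0.0289, 0.1387]
eef_rot: [180.0, -0.1, 13.9]
wrist_force: [-3.7, 0.4, 12.6]
gripper_width: 0.0525
```

View pics/s4.png

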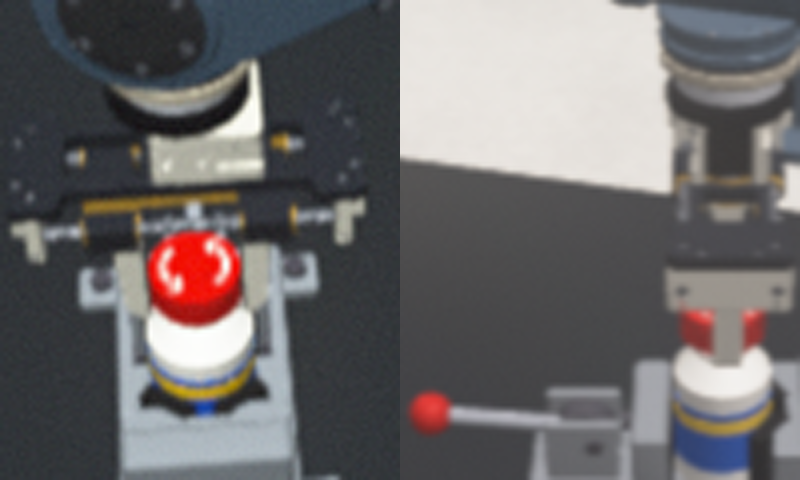

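Cap is gripped, 5.4 mm down at 12.6 N, and the lever is down with its knob at (430,412) in the right-hand view. Next comes the twist.

```bash
python3 -m pendant '[[0,0,0,3.4,40],[0,0,0,3.4,40],[0,0,0,3.4,40],[0,0,0,3.4,40],[0,0,0,3.4,40]]'
python3 -m pendant '[[0,0,0,3.4,40],[0,0,0,3.4,40],[0,0,0,3.4,40],[0,0,0,3.4,40],[0,0,0,3.4,40]]'
python3 -c "
from h import *
o=monitor.get_obs();print(o['eef_pos'],o['eef_rot'],o['torque'],o['gripper_width'])"
```

```text
t: 9.28
eef_pos: [0.5535, 0.0288, 0.1388]
eef_rot: [179.9, -0.1, 31.0]
wrist_force: [-3.1, -1.8, 14.3]
gripper_width: 0.0526
t: 9.7
eef_pos: [0.553, 0.0287, 0.1387]
eef_rot: [179.9, -0.0, 48.0]
wrist_force: [-6.0, -1.5, 13.5]
gripper_width: 0.0525
[0.55296692 0.02866713 0.13867476] [ 1.79948981e+02 -1.90072804e-02  4.80390633e+01] [-0.33527611  0.96073644 -0.12605977] 0.05250591855025285
```

```bash
python3 -m pendant '[[0,0,0,3.4,40],[0,0,0,3.4,40],[0,0,0,3.4,40],[0,0,0,3.4,40],[0,0,0,3.4,40]]'
python3 -m pendant '[[0,0,0,3.4,40],[0,0,0,3.4,40],[0,0,0,3.4,40],[0,0,0,3.4,40],[0,0,0,0,40]]'
python3 - <<'E'
from h import *
o=monitor.get_obs();print(o['eef_pos'],o['eef_rot'],o['torque'],o['gripper_width'])
ims=[]
for n in ("side","scene"):
    rgb,d,W,M,K=grab(n); ims.append(cv2.resize(rgb[130:250,200:300],None,fx=4,fy=4,interpolation=cv2.INTER_CUBIC))
save("s5",np.hstack(ims))
E
```

```text
t: 10.12
eef_pos: [0.5524, 0.0285, 0.1384]
eef_rot: [-180.0, 0.1, 65.0]
wrist_force: [-8.0, -3.6, 14.2]
gripper_width: 0.0527
t: 10.53
eef_pos: [0.5524, 0.0281, 0.1385]
eef_rot: [-180.0, 0.1, 78.7]
wrist_force: [-7.2, -5.9, 14.5]
gripper_width: 0.0526
[0.55243321 0.02806407 0.13845115] [-1.79986493e+02  8.43362963e-02  7.87040964e+01] [-1.06287336  1.20271604  0.06111522] 0.05255220296040542
```

View pics/s5.png

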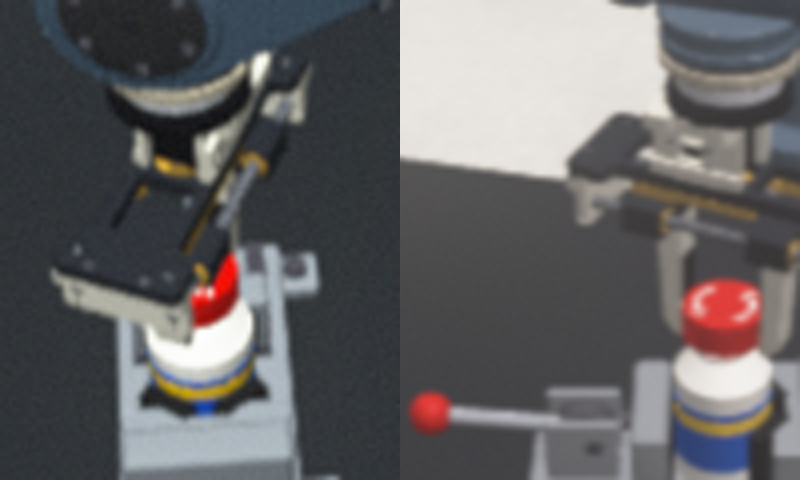

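Cap has turned about 65° with almost no torque about z, and the bottle hasn't moved. I'll add 3° and then lift gently.

```bash
python3 -m pendant '[[0,0,0,3,40],[0,0,0,0,40],[0,0,2,0,40],[0,0,2,0,40],[0,0,2,0,40]]'
python3 -m pendant '[[0,0,2,0,40],[0,0,2,0,40],[0,0,0,0,40]]'
```

```text
t: 11.05
eef_pos: [0.5522, 0.0281, 0.1436]
eef_rot: [-179.9, 0.1, 81.5]
wrist_force: [-2.8, -5.5, 2.3]
gripper_width: 0.0527
t: 11.3
eef_pos: [0.5522, 0.0281, 0.1474]
eef_rot: [-179.9, 0.1, 81.5]
wrist_force: [-3.2, -5.8, 3.6]
gripper_width: 0.0524
```

```bash
python3 -m pendant '[[0,0,4,0,40],[0,0,5,0,40],[0,0,5,0,40],[0,0,0,0,40]]'
python3 -m pendant '[[0,0,9,0,40],[0,0,10,0,40],[0,0,10,0,40],[0,0,9,0,40],[0,0,5.5,0,40]]'
python3 -m pendant '[[0,0,0,0,40],[0,0,0,0,40],[0,0,0,0,40],[0,0,0,0,40],[0,0,0,0,40]]'
python3 - <<'E'
from h import *
o=monitor.get_obs();print(o['eef_pos'],o['eef_rot'],o['torque'],o['gripper_width'])
ims=[]
for n in ("side","scene"):
    rgb,d,W,M,K=grab(n); ims.append(cv2.resize(rgb[130:250,200:300],None,fx=4,fy=4,interpolation=cv2.INTER_CUBIC))
    hsv=cv2.cvtColor(rgb,cv2.COLOR_RGB2HSV)
    m=((hsv[...,0]<8)|(hsv[...,0]>172))&(hsv[...,1]>130)&(hsv[...,2]>50)
    q=W[m&(np.hypot(W[...,0]-.552,W[...,1]-.028)<.045)&(W[...,2]>.1)]
    print(n,"cap z",np.percentile(q[:,2],[1,5,50,95,99]),len(q))
    w=(hsv[...,1]<50)&(hsv[...,2]>150)&(np.hypot(W[...,0]-.552,W[...,1]-.028)<.035)&(W[...,2]>.1)&(W[...,2]<.17)
    print("white z",np.percentile(W[w][:,2],[50,95,99]),np.median(W[w&(W[...,2]>.135)],0))
    k=W[m&(np.hypot(W[...,0]-.6,W[...,1]+.158)<.04)&(W[...,2]>.03)]; print("knob",np.median(k,0),k[:,2].max())
save("s6",np.hstack(ims))
E
```

```text
t: 11.63
eef_pos: [0.5533, 0.0291, 0.1626]
eef_rot: [179.9, -0.0, 81.5]
wrist_force: [-0.1, -0.1, -0.9]
gripper_width: 0.0528
t: 12.05
eef_pos: [0.5532, 0.0289, 0.2067]
eef_rot: [179.9, -0.0, 81.5]
wrist_force: [0.8, -0.6, -0.4]
gripper_width: 0.0526
t: 12.47
eef_pos: [0.5525, 0.0288, 0.2044]
eef_rot: [-179.9, 0.0, 81.5]
wrist_force: [-0.6, 0.4, -1.0]
gripper_width: 0.0525
[0.55250254 0.02884176 0.20443191] [-1.79949117e+02  6.37868582e-03  8.14774624e+01] [ 0.04653708 -0.00488383  0.00109237] 0.052480508378800104
side cap z [0.19772912 0.20018855 0.21451337 0.21956377 0.22127269] 113
white z [0.11529478 0.14417333 0.14524045] [0.54998891 0.03153395 0.14094342]
knob [ 0.60816678 -0.1602451   0.06998552] 0.07217041017947134
scene cap z [0.1974719  0.19890189 0.21700319 0.21992435 0.22069283] 269
white z [0.1195162  0.14512814 0.14593454] [0.55852226 0.02918363 0.14129729]
knob [ 0.60792415 -0.15715557  0.06808167] 0.07547270686364738
```

View pics/s6.png

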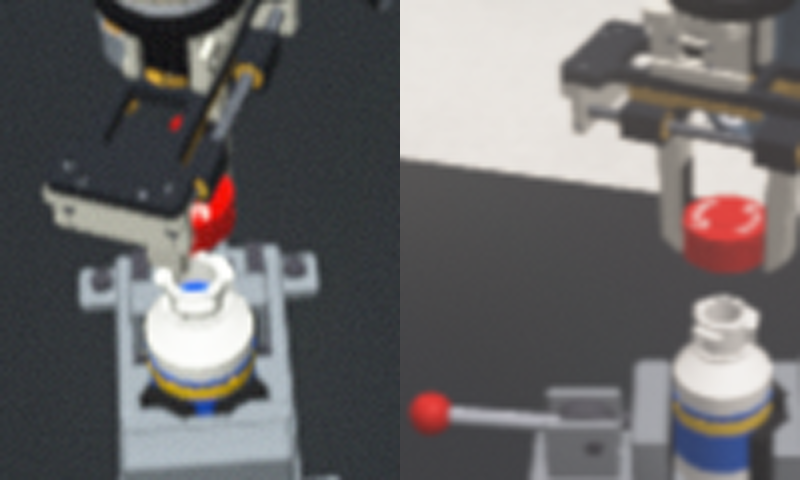

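The cap is off and level. Its underside is at about 0.197 m and the mouth at 0.146 m, with the lever still down and the bottle clamped. Handing in.

```bash
python3 -c "
from h import *
print(job_done())"
```

```text
the job is handed in; nothing more can be done
None
```

The bottle is clamped, the cap is off, and I handed the job in at about 12.5 s. The arm is holding the cap level over the open mouth.

- **Lever:** I gripped the red knob and swung it down along its arc until the stop pushed back with about 30 N. The side camera then put the knob centre at about 61 mm, against the 60.5 mm expected when fully down. The lever still looked down in the last pictures.
- **Cap:** I pushed it down about 5.4 mm (13–14 N) and held it there while turning it 68° anticlockwise. There was almost no twisting load on the wrist. It lifted off with no downward pull.
- **Final state:** The cap's underside is at about 0.196–0.197 m and the mouth's rim is at about 0.146 m, so the gap is about 5 cm. In the last pictures the cap was level and centred, with the bottle upright in the vise. The wrist force was about 1 N.

No check failed. The two cameras' readings of the knob's top differed by about 3 mm in the last look (72 and 75 mm), but the knob was partly hidden in one view. I did not re-measure the other things on the bench afterwards, but no move went near them.

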